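# Find the loose cap on the dosing station and flag it

### The job

One of the three blue winged caps on the dosing modules is loose: try all three by twisting each anticlockwise (seen from above) with slowly rising effort, and let go when it resists with about 0.6 N m (0.9 N m breaks the seal; some tight caps give far more than others) or, if it comes easily, after about 30 degrees; leave it as it then stands. Only when all three have been tried, flag the module whose cap came easily by sliding its black tab all the way to the left, so that it shows red. Leave the tabs of the tight ones and the things around alone.

Things in the scene. Friction and masses are not known exactly. Their poses are not given: they have to be found in the camera images.
- rack: fixed steel tray 160 x 390 mm, lips 20 mm high, holding three identical white dosing modules in a row, 120 mm apart, shuffled each time. Origin: centre of its underside on the worktop; x to the back, y along the row to the left, z up. A module is 146 deep, 104 wide, its flat top 54 mm above the worktop; blue winged cap at its back, black status tab at its front.
- cap_place_1 (a point): middle of the upright grip wing of the left module's cap, on the cap's vertical screw axis, 112 mm above the worktop; axes as the tray's; does not turn with the cap. Wing: 58 mm long (at first along tray x), 13 mm thick (tray y), from 86 to 127 mm above the worktop; below it a round skirt 46 mm across, top at 86 mm.
- cap_place_2 (a point): middle of the upright grip wing of the middle module's cap, on the cap's vertical screw axis, 112 mm above the worktop; axes as the tray's; does not turn with the cap. Wing: 58 mm long (at first along tray x), 13 mm thick (tray y), from 86 to 127 mm above the worktop; below it a round skirt 46 mm across, top at 86 mm.
- cap_place_3 (a point): middle of the upright grip wing of the right module's cap, on the cap's vertical screw axis, 112 mm above the worktop; axes as the tray's; does not turn with the cap. Wing: 58 mm long (at first along tray x), 13 mm thick (tray y), from 86 to 127 mm above the worktop; below it a round skirt 46 mm across, top at 86 mm.
- tab_place_1 (a point): mid-height of the left tab's fin when fully right, 83 mm above the worktop; axes as the tray's; fixed, does not move with the tab. Fin: 26 mm long (tray x), 12 mm thick (tray y), top 100 mm above the worktop, on a track 60 mm above it. It slides 28 mm left (tray +y) to a stop against 1.5 N friction and stays put; starts 0 to 3 mm left of here. Right shows green, left red.
- tab_place_2 (a point): mid-height of the middle tab's fin when fully right, 83 mm above the worktop; axes as the tray's; fixed, does not move with the tab. Fin: 26 mm long (tray x), 12 mm thick (tray y), top 100 mm above the worktop, on a track 60 mm above it. It slides 28 mm left (tray +y) to a stop against 1.5 N friction and stays put; starts 0 to 3 mm left of here. Right shows green, left red.
- tab_place_3 (a point): mid-height of the right tab's fin when fully right, 83 mm above the worktop; axes as the tray's; fixed, does not move with the tab. Fin: 26 mm long (tray x), 12 mm thick (tray y), top 100 mm above the worktop, on a track 60 mm above it. It slides 28 mm left (tray +y) to a stop against 1.5 N friction and stays put; starts 0 to 3 mm left of here. Right shows green, left red.
- cap_a (a joint): turn of one cap's screwed skirt, rad: 0 at first, + is anticlockwise from above, never below 0; friction keeps most of it. Place in the row not given. The wing sits on it elastically (3 to 8 N m/rad). A tight skirt starts to turn at 0.3 to 0.35 N m, then stiffens by 1.5 to 5 N m/rad; at 0.6 N m the wing has turned 0.12 to 0.40 rad in all. The loose one turns at 0.05 N m throughout.
- cap_b (a joint): turn of one cap's screwed skirt, rad: 0 at first, + is anticlockwise from above, never below 0; friction keeps most of it. Place in the row not given. The wing sits on it elastically (3 to 8 N m/rad). A tight skirt starts to turn at 0.3 to 0.35 N m, then stiffens by 1.5 to 5 N m/rad; at 0.6 N m the wing has turned 0.12 to 0.40 rad in all. The loose one turns at 0.05 N m throughout.
- cap_c (a joint): turn of one cap's screwed skirt, rad: 0 at first, + is anticlockwise from above, never below 0; friction keeps most of it. Place in the row not given. The wing sits on it elastically (3 to 8 N m/rad). A tight skirt starts to turn at 0.3 to 0.35 N m, then stiffens by 1.5 to 5 N m/rad; at 0.6 N m the wing has turned 0.12 to 0.40 rad in all. The loose one turns at 0.05 N m throughout.
- tab_a (a joint): slide of the status tab on the module whose cap is cap_a, in m: 0 fully right (green), 0.028 fully left (red); 0 to 0.003 at the start.
- tab_b (a joint): slide of the status tab on the module whose cap is cap_b, in m: 0 fully right (green), 0.028 fully left (red); 0 to 0.003 at the start.
- tab_c (a joint): slide of the status tab on the module whose cap is cap_c, in m: 0 fully right (green), 0.028 fully left (red); 0 to 0.003 at the start.
- tin_mid (a point): centre of a small round food tin, 57 mm across and 72 mm high, standing left of the tray; a bystander
- tube_mid (a point): centre of a lying tube of stain remover, 63 x 189 x 42 mm, right of the tray; a bystander
- peg_mid (a point): centre of a brown clothes peg, 15 x 72 x 12 mm, lying in front of the tray; a bystander

How it is judged:
By the outcome, as a careful person would: the job done as asked, in the order asked, and still so for the second after the job is handed in, with the robot touching nothing.
It also fails if it takes over 61 s, if anything falls off the work surface, if the arm or the gripper's body presses on something with over 40 N, if the wrist force passes 120 N, or if a joint passes its speed limit or range.

### The arm

A 7-joint arm with a two-finger parallel gripper is mounted at the origin on a cart in front of the work surface, level with it; the furniture and walls round the work are solid. World frame = base frame: x ahead of the robot, y to its left, z up, the work surface at z = 0. Lengths are in m, angles in rad, forces in N, time in s.
With the tool pointing down it reaches from about 0.425 to 0.95 m from the base axis. Payload 16.7 kg.
Tool frame: the origin (TCP) lies between the finger pads; the fingertips stand 17 mm ahead of it and the grasp point (between the pads) lies 2 mm behind it; z points along the fingers, y is the direction in which the jaws open and shut (so a half turn about z gives the same grasp; the last joint's range is limited). The gripper opens to 94 mm and grips with 3 to 60 N. Pads are 16 mm wide; open, the fingers measure 119 mm over their backs; the gripper's body (75 mm by 177 mm) begins 78 mm behind the grasp point.
Start: joints at [-1.365, 0.426, 0.074, 1.606, -0.034, 1.111, -0.067], TCP at [0.234, 0.633, 0.195] pointing down, gripper open.
Joint ranges: [-2.85, 2.85], [-0.5, 2.14], [-1.23, 1.37], [0.21, 2.46], [-1.02, 4.16], [0.16, 2.05], [-2.73, 2.73]. Speed limits (rad/s): [1.89, 1.89, 2.39, 2.39, 3.01, 3.01, 3.01].

### API

Orientations are given as a unit quaternion [x, y, z, w].
In Python, from workcell import state, camera, close_job gives the robot as it stands.
- The arm moves only by the shell command python3 -m creep 'ROWS' [OPENING] [FORCE]. ROWS is JSON, a list of rows, each an object with "slide": the shift along the tool's x, y, z in mm, a list of three; "rot": the turn, a rotation vector about the tool's x, y, z in degrees, a list of three. In form: [{"slide": [tx, ty, tz], "rot": [ax, ay, az]}, ...]. A call has 1 to 10 rows; each row shifts and turns the pose as measured when the row begins, along the tool's axes as they then stand; what a row does not reach is not made up. A row lasts 1/10 s, in which the tool goes at most 50 mm and 8.59 degrees, less where a joint would pass 70% of its speed; a pose out of reach is approached as far as the arm can. A call is refused whole if a number of a shift passes 50 or a number of a turn 8.59, either way. A call with a gripper value outside its range is refused whole. OPENING is the opening, from -1 (shut) to 1 (fully open), so that 0 is half open, set as the call begins (- or left out, the last holds). The fingers move at their own pace and stop on an object; FORCE is the grip in N (left out, the last holds). Time passes only in rows, so rows that do not move let the fingers close. It gives the time, the measured TCP pose, the force and the opening at its end, in the units of the state.
- state(): the state, without advancing time (a new reading comes with each control period).
- camera(name): name is "side" or "top" or "wrist"; returns a dict with "color" (420x560x3 uint8, blue, green, red), "z_map" (420x560 float32, m along the optical axis (not along the pixel's ray), 0 where there is no reading), "K" (3x3 intrinsics, pixels), "distortion" ([k1, k2, p1, p2, k3] as OpenCV has them; the pictures are not rectified), "camera_from_world" (4x4, takes a point from world to camera coordinates). Camera axes: x right, y down, z forward; pixel columns grow to the right and rows downward; lengths in m; the calibration is good to about 2 mm. A picture is of the moment at which its call begins.
- close_job(): hands the job in, once; it reports no verdict.
The state is a dict: "t": time; "joints": joint angles; "dq": joint speeds; "joint_efforts": joint torques, N m; "ee_pos": TCP position; "tcp_rot": TCP orientation; "contact_force": force on the tool from outside, world axes, zero at the start; "wrist_torque": the same for the moment, N m; "width": finger opening in m.
Only numpy, scipy, OpenCV 4.12 (cv2) and the standard library are available. Lean on these libraries where they do the work, as an engineer would, in place of code of your own. Each camera call takes 0.05 s, during which the arm holds its last target. There are 200 camera calls.

## Working session

There is one attempt and no reset: what is moved stays moved. The work goes in short steps, Python scripts to look and compute and a shell command to move; the robot and the scene stay as the last step left them, time stands still between calls to the robot, and variables do not carry over. Pictures are saved under pics/ and viewed, about 8 in all and at most 12, crops included, and the job is handed in when it is done.

```bash
mkdir -p pics; ls
python3 - <<'E'
from workcell import state,camera
import cv2,numpy as np
s=state();print({k:np.round(v,3) for k,v in s.items()})
for n in("top","side"):
    c=camera(n);cv2.imwrite(f"pics/{n}1.png",c["color"]);np.savez(f"{n}1.npz",**c)
    print(n,c["K"].tolist(),c["distortion"],np.round(c["camera_from_world"],3).tolist())
E
```

```text
pics
{'t': np.float64(0.0), 'joints': array([-1.366,  0.427,  0.074,  1.607, -0.034,  1.111, -0.067]), 'dq': array([-0.   ,  0.   , -0.   , -0.001,  0.002, -0.001, -0.   ]), 'joint_efforts': array([-3.0000e-03, -9.3580e+01,  3.6640e+00, -4.5418e+01, -4.9000e-02,
        2.0000e-02,  0.0000e+00]), 'ee_pos': array([0.234, 0.633, 0.194]), 'tcp_rot': array([ 0.176,  0.984, -0.001, -0.   ]), 'contact_force': array([-0.244,  0.542,  0.809]), 'wrist_torque': array([-0.013, -0.035,  0.001]), 'width': np.float64(0.094)}
top [[419.1590164405732, 0.0, 285.17251022739134], [0.0, 419.1590164405732, 203.27623485238524], [0.0, 0.0, 1.0]] [-0.08399832  0.          0.          0.          0.        ] [[-0.03, -0.999, 0.043, 0.073], [-0.996, 0.026, -0.089, 0.465], [0.088, -0.046, -0.995, 1.057], [0.0, 0.0, 0.0, 1.0]]
side [[389.56082623731936, 0.0, 285.289945115446], [0.0, 389.56082623731936, 204.70930768658022], [0.0, 0.0, 1.0]] [-0.06431104  0.          0.          0.          0.        ] [[0.949, -0.316, 0.004, -0.447], [-0.116, -0.36, -0.926, 0.172], [0.294, 0.878, -0.378, 0.803], [0.0, 0.0, 0.0, 1.0]]
```

View pics/top1.png

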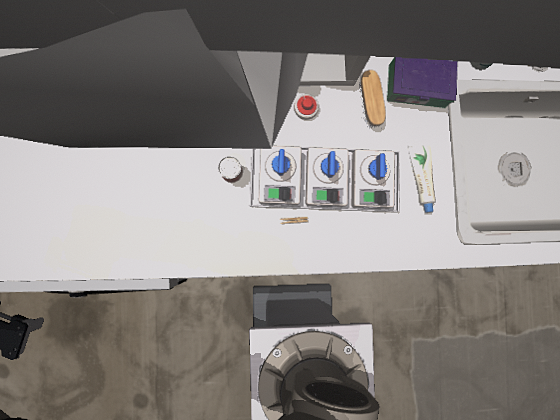

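View pics/side1.png

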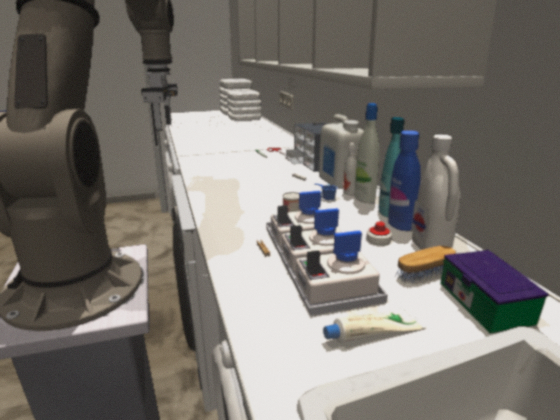

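The top picture shows the caps at about (282,163), (330,165) and (377,168), with the tabs just below them near (287,194), (335,196) and (380,198). The tin is at (231,170), the peg at (294,220) and the tube at (424,180). Bottles and overhead cupboards stand behind.

```bash
cat > h.py <<'E'
import numpy as np,cv2
def cloud(c):
    h,w=c["z_map"].shape
    u,v=np.meshgrid(np.arange(w,dtype=float),np.arange(h,dtype=float))
    n=cv2.undistortPoints(np.stack([u.ravel(),v.ravel()],1)[:,None],c["K"],c["distortion"])[:,0]
    z=c["z_map"].ravel();P=np.c_[n*z[:,None],z]
    T=np.linalg.inv(c["camera_from_world"])
    return (P@T[:3,:3].T+T[:3,3]).reshape(h,w,3)
E
python3 - <<'E'
from h import *
for n in("top","side"):
    c=dict(np.load(n+"1.npz"));P=cloud(c);b,g,r=[c["color"][...,i].astype(int) for i in range(3)]
    ok=(c["z_map"]>0)
    reg=ok&(P[...,0]>.3)&(P[...,0]<.75)&(P[...,1]<.35)&(P[...,1]>-.4)
    table=reg&(abs(P[...,2])<.015); print(n,"table z",np.median(P[table][:,2]))
    m=reg&(b>120)&(b>r+60)&(b>g+40)&(P[...,2]>.09)&(P[...,2]<.14)
    k,l,st,ce=cv2.connectedComponentsWithStats(m.astype(np.uint8))
    for i in range(1,k):
        if st[i,4]>20:
            q=P[l==i];t=q[q[:,2]>.115]
            print("wing",ce[i].round(),st[i,4],q.mean(0).round(4),"mid",((q.min(0)+q.max(0))/2).round(4),"top",t[:,:2].mean(0).round(4) if len(t) else 0,len(t),q[:,2].max().round(3))
    m=reg&(b<70)&(g<70)&(r<70)&(P[...,2]>.085)&(P[...,2]<.112)
    k,l,st,ce=cv2.connectedComponentsWithStats(m.astype(np.uint8))
    for i in range(1,k):
        if st[i,4]>8:
            q=P[l==i];print("fin",ce[i].round(),st[i,4],q.mean(0).round(4),"mid",((q.min(0)+q.max(0))/2).round(4),q[:,2].max().round(3))
    # module tops
    m=reg&(P[...,2]>.046)&(P[...,2]<.062)&(b>150)&(g>150)&(r>150)&(P[...,1]<.2)
    q=P[m][:,:2].astype(np.float32);print("tops",cv2.minAreaRect(q))
E
```

```text
top table z 0.0010003492477712594
wing [281. 161.] 125 [0.5566 0.0714 0.1246] mid [0.5576 0.0726 0.1114] top [0.5572 0.071 ] 117 0.133
wing [332. 163.] 122 [ 0.5493 -0.0485  0.1261] mid [ 0.5504 -0.049   0.1235] top [ 0.5493 -0.0485] 122 0.131
wing [382. 165.] 116 [ 0.5422 -0.1677  0.1265] mid [ 0.5438 -0.168   0.1261] top [ 0.5422 -0.1677] 116 0.131
fin [381. 201.] 9 [ 0.4585 -0.1689  0.0952] mid [ 0.4594 -0.1692  0.0939] 0.101
tops ((0.6017998456954956, -0.052559688687324524), (0.3433680832386017, 0.2890928387641907), 86.51386260986328)
side table z -0.0005792992125676633
wing [310. 192.] 55 [0.5563 0.0652 0.1239] mid [0.5569 0.0654 0.1237] top [0.5563 0.0652] 55 0.127
wing [326. 210.] 70 [ 0.5483 -0.0539  0.1243] mid [ 0.5482 -0.052   0.1241] top [ 0.5483 -0.0539] 70 0.127
wing [347. 233.] 99 [ 0.5408 -0.1729  0.1246] mid [ 0.5414 -0.1709  0.1242] top [ 0.5408 -0.1729] 99 0.127
fin [283. 209.] 44 [0.4829 0.057  0.0921] mid [0.4828 0.0567 0.0921] 0.099
fin [296. 229.] 59 [ 0.4731 -0.0624  0.0923] mid [ 0.4736 -0.0621  0.0923] 0.1
fin [313. 255.] 84 [ 0.4657 -0.1816  0.0928] mid [ 0.4663 -0.1791  0.0926] 0.1
tops ((0.5885639786720276, -0.053873926401138306), (0.3445357382297516, 0.25923219323158264), 86.66026306152344)
```

```bash
python3 -m creep '[{"slide":[-38,-32,-8],"rot":[0,0,0]},{"slide":[-38,-32,-8],"rot":[0,0,0]},{"slide":[-38,-32,-8],"rot":[0,0,0]},{"slide":[-38,-32,-8],"rot":[0,0,0]},{"slide":[-38,-32,0],"rot":[0,0,0]},{"slide":[-38,-32,0],"rot":[0,0,0]},{"slide":[-38,-32,0],"rot":[0,0,0]},{"slide":[-38,-32,0],"rot":[0,0,0]},{"slide":[-38,-32,0],"rot":[0,0,0]},{"slide":[-38,-32,0],"rot":[0,0,0]}]' 1 60
```

```text
t: 1.1
ee_pos: [0.4766, 0.2009, 0.2237]
tcp_rot: [0.171, 0.985, -0.002, -0.002]
contact_force: [0.2, 0.4, 1.1]
width: 0.0942
```

```bash
python3 -m creep '[{"slide":[-32,-26,0],"rot":[0,0,0]},{"slide":[-32,-26,0],"rot":[0,0,0]},{"slide":[-32,-26,0],"rot":[0,0,0]},{"slide":[-20,-16,0],"rot":[0,0,0]},{"slide":[0,0,0],"rot":[0,0,-8.5]},{"slide":[0,0,0],"rot":[0,0,-8.2]},{"slide":[0,0,0],"rot":[0,0,0]}]'
python3 - <<'E'
from h import *
from workcell import state,camera
c=camera("wrist");np.savez("w1.npz",**c);cv2.imwrite("pics/w1.png",c["color"]);s=state()
print(s["ee_pos"],s["tcp_rot"],s["wrist_torque"],s["contact_force"]);print(np.linalg.inv(c["camera_from_world"]).round(3))
E
```

```text
t: 1.8
ee_pos: [0.5578, 0.0581, 0.223]
tcp_rot: [0.027, 1.0, -0.003, -0.002]
contact_force: [-0.7, 0.2, 0.1]
width: 0.0942
[0.55774279 0.05828183 0.22296879] [ 0.02951897  0.99955755 -0.00286379 -0.00226448] [-0.02257265  0.01865384 -0.00108093] [ 0.26731868  0.31530263 -0.07402908]
[[ 0.056  0.964  0.258  0.484]
 [ 0.998 -0.052 -0.02   0.063]
 [-0.006  0.259 -0.966  0.413]
 [ 0.     0.     0.     1.   ]]
```

View pics/w1.png

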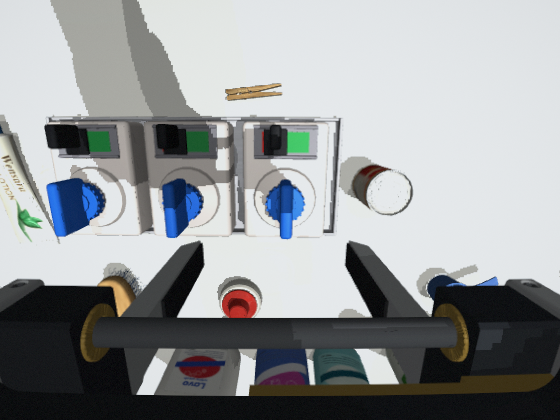

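The wrist picture shows all three wings, at (287,208), (176,208) and (68,208), with the fins at (272,138), (167,136) and (63,136). I'll measure the wings from the depth map.

```bash
cat >> h.py <<'E'
def report(c):
    P=cloud(c);b,g,r=[c["color"][...,i].astype(int) for i in range(3)]
    reg=(c["z_map"]>0)&(P[...,0]>.4)&(P[...,0]<.62)&(P[...,1]<.2)&(P[...,1]>-.3)
    for nm,m in(("wing",reg&(b>90)&(b>r+50)&(b>g+30)&(P[...,2]>.1195)&(P[...,2]<.14)),("fin",reg&(b<70)&(g<70)&(r<70)&(P[...,2]>.093)&(P[...,2]<.11))):
        k,l,st,ce=cv2.connectedComponentsWithStats(m.astype(np.uint8))
        for i in range(1,k):
            if st[i,4]>40:
                q=P[l==i];(cc,wh,a)=cv2.minAreaRect(q[:,:2].astype(np.float32))
                print(nm,ce[i].round(),st[i,4],"rect",np.round(cc,4),np.round(wh,4),round(a,1),"med",np.median(q,0).round(4))
E
python3 - <<'E'
from h import *
c=dict(np.load("w1.npz"));report(c)
E
```

```text
wing [ 57. 209.] 744 rect [ 0.5451 -0.1696] [0.0136 0.0572] 86.4 med [ 0.5439 -0.1675  0.1252]
wing [170. 212.] 624 rect [ 0.5526 -0.0503] [0.0135 0.0558] 84.7 med [ 0.5547 -0.0496  0.1256]
wing [286. 211.] 648 rect [0.56   0.0692] [0.0127 0.0561] 85.6 med [0.559  0.0691 0.1254]
fin [ 53. 136.] 299 rect [ 0.4696 -0.1756] [0.0118 0.023 ] 85.8 med [ 0.4696 -0.1737  0.099 ]
fin [162. 136.] 295 rect [ 0.4779 -0.0573] [0.0115 0.0258] 86.7 med [ 0.4775 -0.0559  0.0989]
fin [275. 137.] 275 rect [0.4854 0.0622] [0.0115 0.0244] 86.5 med [0.4849 0.062  0.0991]
fin [180. 189.] 119 rect [ 0.5349 -0.044 ] [0.0235 0.0051] 10.7 med [ 0.5335 -0.0435  0.1024]
```

```bash
python3 -m creep '[{"slide":[-0.7,11,0],"rot":[0,0,0]},{"slide":[0,0,40],"rot":[0,0,0]},{"slide":[0,0,40],"rot":[0,0,0]},{"slide":[0,0,18],"rot":[0,0,0]},{"slide":[0,0,0],"rot":[0,0,0]}]'
```

```text
t: 2.35
ee_pos: [0.5594, 0.0751, 0.1227]
tcp_rot: [0.037, 0.999, -0.002, -0.001]
contact_force: [0.8, 0.2, 0.7]
width: 0.094
```

```bash
python3 -m creep '[{"slide":[0,-6,0],"rot":[0,0,-0.6]},{"slide":[0,0,0],"rot":[0,0,0]}]'; python3 -c "
from workcell import state
s=state();print(s['ee_pos'],s['tcp_rot'],s['wrist_torque'])"
```

```text
t: 2.55
ee_pos: [0.5593, 0.0702, 0.1239]
tcp_rot: [0.032, 0.999, -0.002, -0.001]
contact_force: [0.4, -0.6, -0.1]
width: 0.0935
[0.55929547 0.07018641 0.12388297] [ 3.16494821e-02  9.99497439e-01 -1.60766367e-03 -7.71572831e-04] [ 0.0865992  -0.0271664  -0.03041508]
```

```bash
python3 -m creep '[{"slide":[0.3,-0.8,10],"rot":[0,0,0]},{"slide":[0,0,4],"rot":[0,0,0]},{"slide":[0,0,0],"rot":[0,0,0]}]'; python3 -m creep '[{"slide":[0,0,0],"rot":[0,0,0]},{"slide":[0,0,0],"rot":[0,0,0]},{"slide":[0,0,0],"rot":[0,0,0]},{"slide":[0,0,0],"rot":[0,0,0]},{"slide":[0,0,0],"rot":[0,0,0]},{"slide":[0,0,0],"rot":[0,0,0]}]' -1 60;  python3 -c "
from workcell import state
s=state();print(s['ee_pos'],s['tcp_rot'],s['wrist_torque'],s['contact_force'])"
```

```text
t: 2.85
ee_pos: [0.5604, 0.0698, 0.1113]
tcp_rot: [0.032, 0.999, -0.001, 0.001]
contact_force: [-0.4, 0.6, 0.3]
width: 0.0937
t: 3.45
ee_pos: [0.5608, 0.0699, 0.112]
tcp_rot: [0.033, 0.999, -0.0, 0.002]
contact_force: [-0.0, 0.0, -0.9]
width: 0.0492
[0.56084674 0.06991025 0.1120313 ] [ 3.25354535e-02  9.99469121e-01 -4.98462645e-04  1.63444225e-03] [ 0.05465966 -0.04279904 -0.00269555] [-0.03923028  0.00869369 -0.85908118]
```

```bash
python3 -m creep '[{"slide":[1.2,-0.6,0],"rot":[0,0,0]},{"slide":[0,0,0],"rot":[0,0,0]},{"slide":[0,0,0],"rot":[0,0,0]},{"slide":[0,0,0],"rot":[0,0,0]},{"slide":[0,0,0],"rot":[0,0,0]},{"slide":[0,0,0],"rot":[0,0,0]}]' -1 60;  cat > s.py <<'E'
from workcell import state
import numpy as np,sys
s=state();q=s['tcp_rot'];print(s['ee_pos'].round(4),"yaw",round(np.degrees(np.arctan2(q[1]**2-q[0]**2,2*q[0]*q[1])),2),"tq",np.round(s['wrist_torque'],3),"F",np.round(s['contact_force'],1),"w",s['width'],"j7",s['joints'][6])
E
python3 s.py
```

```text
t: 4.05
ee_pos: [0.5594, 0.0695, 0.1121]
tcp_rot: [0.032, 0.999, -0.0, 0.002]
contact_force: [-1.0, -0.3, -0.2]
width: 0.0114
[0.5594 0.0695 0.1121] yaw 86.28 tq [ 0.069 -0.018 -0.037] F [-1.  -0.3 -0.2] w 0.011443260435383323 j7 1.4187831610510744
```

```bash
python3 -m creep '[{"slide":[0,0,0],"rot":[0,0,-1]},{"slide":[0,0,0],"rot":[0,0,0]}]' >/dev/null; python3 s.py;  python3 -m creep '[{"slide":[0,0,0],"rot":[0,0,-1]},{"slide":[0,0,0],"rot":[0,0,0]}]' >/dev/null; python3 s.py
```

```text
[0.5595 0.0695 0.1121] yaw 87.37 tq [0.099 0.041 0.017] F [-0.9  0.3  0.4] w 0.011359873147608172 j7 1.4359509536050057
[0.5595 0.0695 0.112 ] yaw 88.46 tq [ 0.121  0.05  -0.085] F [-0.1  0.9 -0.4] w 0.011369477189424368 j7 1.453175684607988
```

```bash
for i in 1 2; do python3 -m creep '[{"slide":[0,0,0],"rot":[0,0,-1]},{"slide":[0,0,0],"rot":[0,0,0]}]' >/dev/null; python3 s.py; done
```

```text
[0.5594 0.0695 0.112 ] yaw 89.55 tq [ 0.072  0.035 -0.093] F [-1.   1.3  1. ] w 0.01158318786394013 j7 1.4703788386043593
[0.5594 0.0695 0.112 ] yaw 90.63 tq [ 0.133  0.091 -0.116] F [-0.1  0.3  0.5] w 0.011549505661580393 j7 1.4875121983517714
```

```bash
for i in 1 2 3 4; do python3 -m creep '[{"slide":[0,0,0],"rot":[0,0,-1]},{"slide":[0,0,0],"rot":[0,0,0]}]' >/dev/null; python3 s.py; done
```

```text
[0.5594 0.0695 0.112 ] yaw 91.72 tq [ 0.147  0.05  -0.212] F [-0.7 -0.2  0.4] w 0.011431453506736073 j7 1.5046159833718922
[0.5594 0.0695 0.112 ] yaw 92.8 tq [ 0.105  0.036 -0.195] F [-1.1  0.1 -0.5] w 0.01128256543262467 j7 1.5217365074989722
[0.5594 0.0695 0.112 ] yaw 93.88 tq [ 0.083  0.019 -0.289] F [-0.2 -0.2 -0.2] w 0.011340024426816593 j7 1.5388861228308
[0.5595 0.0695 0.1121] yaw 94.97 tq [ 0.151  0.066 -0.29 ] F [-0.4 -0.4  0.6] w 0.011539493706918237 j7 1.5559742379608255
```

```bash
for i in 1 2 3 4; do python3 -m creep '[{"slide":[0,0,0],"rot":[0,0,-1]},{"slide":[0,0,0],"rot":[0,0,0]}]' >/dev/null; python3 s.py; done
```

```text
[0.5594 0.0695 0.112 ] yaw 96.05 tq [ 0.112  0.032 -0.338] F [ 0.5  0.  -0. ] w 0.01137597588736736 j7 1.5731232814057572
[0.5594 0.0695 0.112 ] yaw 97.14 tq [ 0.139  0.06  -0.335] F [-0.3  0.8  0.4] w 0.011485127960230138 j7 1.5903480740574454
[0.5595 0.0695 0.112 ] yaw 98.23 tq [ 0.146 -0.056 -0.336] F [0.  1.1 0.2] w 0.011173755772660521 j7 1.6075741966364705
[0.5595 0.0695 0.112 ] yaw 99.32 tq [ 0.176  0.03  -0.306] F [-0.6  1.2  0.2] w 0.011330474542754501 j7 1.6247828799482131
```

```bash
for i in 1 2 3 4; do python3 -m creep '[{"slide":[0,0,0],"rot":[0,0,-1]},{"slide":[0,0,0],"rot":[0,0,0]}]' >/dev/null; python3 s.py; done
```

```text
[0.5594 0.0695 0.112 ] yaw 100.4 tq [ 0.159  0.074 -0.443] F [0.6 0.8 1.1] w 0.01152760106612809 j7 1.6419674068410508
[0.5594 0.0695 0.112 ] yaw 101.49 tq [ 0.123  0.012 -0.46 ] F [0.1 0.9 0.2] w 0.011368421151863303 j7 1.6591650493560466
[0.5594 0.0695 0.112 ] yaw 102.58 tq [ 0.2    0.063 -0.427] F [0.3 1.2 0.3] w 0.011812114616826987 j7 1.6763468596015394
[0.5595 0.0695 0.112 ] yaw 103.66 tq [ 0.214  0.023 -0.464] F [-0.7  0.6 -0. ] w 0.011354904333046641 j7 1.693589935775217
```

```bash
for i in 1 2 3 4; do python3 -m creep '[{"slide":[0,0,0],"rot":[0,0,-1]},{"slide":[0,0,0],"rot":[0,0,0]}]' >/dev/null; python3 s.py; done
```

```text
[0.5594 0.0695 0.112 ] yaw 104.75 tq [ 0.263  0.082 -0.446] F [-0.7  1.   0.6] w 0.011467308541955795 j7 1.7108359798896267
[0.5595 0.0695 0.112 ] yaw 105.84 tq [ 0.226  0.09  -0.421] F [ 0.7 -1.2  0.1] w 0.011571658121078241 j7 1.7280844373977342
[0.5595 0.0695 0.112 ] yaw 106.93 tq [ 0.25   0.099 -0.522] F [ 1.  -0.1  0.3] w 0.011809275185857001 j7 1.7453505992059855
[0.5594 0.0695 0.112 ] yaw 108.02 tq [ 0.23   0.017 -0.457] F [ 0.2  0.3 -0.1] w 0.011202274074072757 j7 1.7625718180686594
```

```bash
for i in 1 2 3; do python3 -m creep '[{"slide":[0,0,0],"rot":[0,0,-1]},{"slide":[0,0,0],"rot":[0,0,0]}]' >/dev/null; python3 s.py; done
```

```text
[0.5594 0.0695 0.112 ] yaw 109.1 tq [ 0.2    0.075 -0.529] F [0.4 1.1 0.4] w 0.011900353752315072 j7 1.7798291397527568
[0.5594 0.0695 0.112 ] yaw 110.19 tq [ 0.181  0.038 -0.567] F [-0.2  0.6  0.5] w 0.0115327956530666 j7 1.7971222490948404
[0.5594 0.0695 0.112 ] yaw 111.28 tq [ 0.207  0.07  -0.49 ] F [-0.2  0.5  0.6] w 0.011565378942459183 j7 1.8143724682620663
```

Run:
```python
from h import *
from workcell import camera,state
c=camera("wrist");np.savez("w2.npz",**c);report(c)
cv2.imwrite("pics/w2.png",cv2.resize(c["color"][150:330,190:390],None,fx=3,fy=3))
print(state()["wrist_torque"])
```

```text
wing [ 98. 176.] 1575 rect [ 0.5527 -0.0504] [0.012  0.0566] 86.1 med [ 0.5504 -0.0499  0.1257]
wing [275. 250.] 1411 rect [0.5601 0.0687] [0.0568 0.013 ] 15.6 med [0.5561 0.068  0.1256]
fin [139.  59.] 863 rect [ 0.4773 -0.0568] [0.0125 0.0259] 85.5 med [ 0.4769 -0.0555  0.099 ]
fin [305. 139.] 657 rect [0.4849 0.0618] [0.0121 0.0254] 86.2 med [0.4848 0.0615 0.099 ]
fin [127. 173.] 815 rect [ 0.5519 -0.0445] [0.0048 0.056 ] 89.5 med [ 0.5496 -0.0441  0.1018]
[ 0.24150586  0.08290285 -0.55442914]
```

View pics/w2.png

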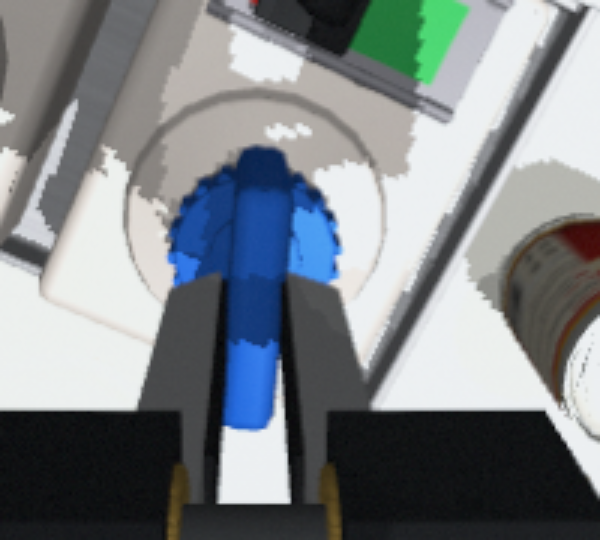

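The wrist crop shows the wing held between the pads at (255,290). It has turned about 19° while the gripper turned 25°, so the pads give a little. This cap is stiff, at about 0.53 N m, so I'll take it slightly further.

```bash
for i in 1 2 3; do python3 -m creep '[{"slide":[0,0,0],"rot":[0,0,-1]},{"slide":[0,0,0],"rot":[0,0,0]}]' >/dev/null; python3 s.py; done
```

```text
[0.5594 0.0695 0.112 ] yaw 112.31 tq [ 0.219  0.066 -0.664] F [-0.5  0.4 -0. ] w 0.011600512903701957 j7 1.8308917570590804
[0.5595 0.0695 0.112 ] yaw 113.4 tq [ 0.26   0.087 -0.639] F [-0.7  1.1  0.2] w 0.01174749811790138 j7 1.8481419851907381
[0.5594 0.0695 0.1121] yaw 114.49 tq [ 0.238  0.039 -0.582] F [0.2 0.5 1.2] w 0.011496987627682346 j7 1.865479186603529
```

```bash
python3 -m creep '[{"slide":[0,0,0],"rot":[0,0,0]},{"slide":[0,0,0],"rot":[0,0,0]},{"slide":[0,0,0],"rot":[0,0,0]},{"slide":[0,0,0],"rot":[0,0,0]},{"slide":[0,0,-25],"rot":[0,0,0]},{"slide":[0,0,-28],"rot":[0,0,0]},{"slide":[0,0,0],"rot":[0,0,8]},{"slide":[0,0,0],"rot":[0,0,8]},{"slide":[0,0,0],"rot":[0,0,8]},{"slide":[0,0,0],"rot":[0,0,0]}]' 0; python3 s.py
```

```text
t: 10.3
ee_pos: [0.559, 0.0691, 0.1672]
tcp_rot: [0.002, 1.0, -0.001, 0.001]
contact_force: [0.0, 0.0, -0.2]
width: 0.0471
[0.559  0.0691 0.1672] yaw 89.78 tq [ 0.026  0.014 -0.031] F [ 0.   0.  -0.2] w 0.04707204584209259 j7 1.4376541828225267
```

```bash
python3 -m creep '[{"slide":[0,0,0],"rot":[0,0,3.2]},{"slide":[0,0,0],"rot":[0,0,0]},{"slide":[0,-40,0],"rot":[0,0,0]},{"slide":[0,-40,0],"rot":[0,0,0]},{"slide":[0,-30,0],"rot":[0,0,0]},{"slide":[0,0,0],"rot":[0,0,0]}]'; python3 s.py
```

```text
t: 10.9
ee_pos: [0.5534, -0.0429, 0.1669]
tcp_rot: [0.014, 1.0, -0.001, 0.001]
contact_force: [-1.1, 0.5, 0.0]
width: 0.0468
[ 0.5534 -0.0429  0.1669] yaw 88.42 tq [ 0.063 -0.012  0.01 ] F [-1.1  0.5  0. ] w 0.04684674001085418 j7 1.6269399692376987
```

```bash
python3 -m creep '[{"slide":[1.2,-7.2,0],"rot":[0,0,2]},{"slide":[0,0,0],"rot":[0,0,0]},{"slide":[0,0,25],"rot":[0,0,0]},{"slide":[0,0,0],"rot":[0,0,0]}]'; python3 s.py
```

```text
t: 11.3
ee_pos: [0.5523, -0.049, 0.1416]
tcp_rot: [0.028, 1.0, -0.001, 0.001]
contact_force: [-0.1, 0.9, -0.4]
width: 0.0471
[ 0.5523 -0.049   0.1416] yaw 86.79 tq [ 0.054 -0.008  0.003] F [-0.1  0.9 -0.4] w 0.047140387133384906 j7 1.627847888877117
```

```bash
python3 -m creep '[{"slide":[0.2,-1.2,27],"rot":[0,0,0.5]},{"slide":[0,0,0],"rot":[0,0,0]},{"slide":[0,0,1],"rot":[0,0,0]}]'; python3 -m creep '[{"slide":[0,0,0],"rot":[0,0,0]},{"slide":[0,0,0],"rot":[0,0,0]},{"slide":[0,0,0],"rot":[0,0,0]},{"slide":[0,0,0],"rot":[0,0,0]},{"slide":[0,0,0],"rot":[0,0,0]},{"slide":[0,0,0],"rot":[0,0,0]}]' -1 60;python3 s.py
```

```text
t: 11.6
ee_pos: [0.5536, -0.048, 0.1156]
tcp_rot: [0.03, 1.0, -0.0, 0.002]
contact_force: [0.0, 0.7, 1.1]
width: 0.047
t: 12.2
ee_pos: [0.5556, -0.0472, 0.1197]
tcp_rot: [0.029, 1.0, 0.0, 0.004]
contact_force: [-0.3, -0.4, 0.3]
width: 0.0026
[ 0.5556 -0.0472  0.1197] yaw 86.7 tq [0.013 0.091 0.035] F [-0.3 -0.4  0.3] w 0.0026357238834584977 j7 1.6400397812929566
```

Run:
```python
from h import *
from workcell import camera
c=camera("wrist");np.savez("w3.npz",**c);report(c)
cv2.imwrite("pics/w3.png",cv2.resize(c["color"][60:330,90:490],None,fx=2,fy=2))
```

```text
wing [ 95. 243.] 1379 rect [ 0.545  -0.1699] [0.0129 0.0568] 86.9 med [ 0.5439 -0.1686  0.1256]
wing [271. 230.] 872 rect [ 0.5523 -0.0506] [0.0128 0.056 ] 86.8 med [ 0.5394 -0.0488  0.1255]
wing [444. 243.] 1385 rect [0.5602 0.0685] [0.0576 0.0127] 7.5 med [0.5574 0.0671 0.1255]
fin [ 86. 130.] 717 rect [ 0.4699 -0.1763] [0.0134 0.0256] 87.3 med [ 0.4697 -0.1745  0.0989]
fin [254. 130.] 637 rect [ 0.4777 -0.0576] [0.012  0.0251] 86.0 med [ 0.4771 -0.0572  0.099 ]
fin [422. 132.] 672 rect [0.4851 0.0607] [0.0122 0.0247] 87.8 med [0.4848 0.0593 0.0989]
fin [118. 227.] 678 rect [ 0.5415 -0.1639] [0.0021 0.0432] 86.2 med [ 0.5402 -0.1638  0.102 ]
fin [420. 235.] 567 rect [0.561  0.0624] [0.0503 0.002 ] 7.1 med [0.5603 0.0624 0.1017]
```

View pics/w3.png

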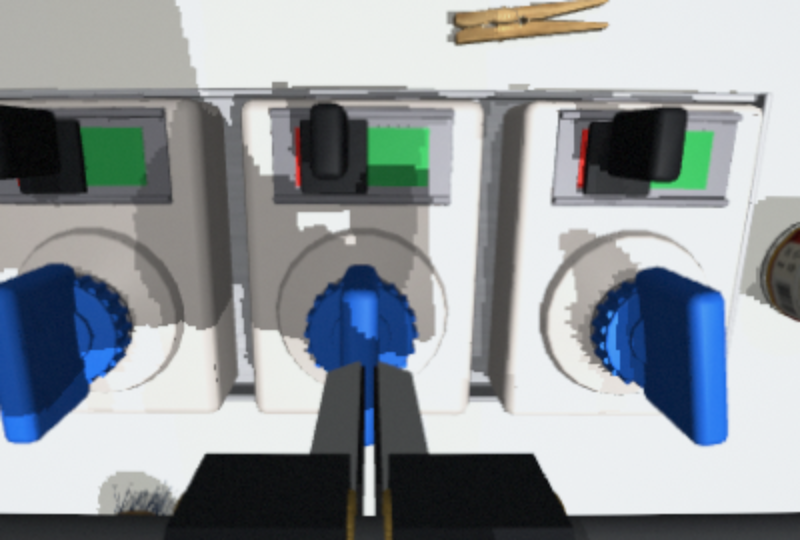

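The fingers, with tips near crop (365,372), look almost shut over the middle wing, which hasn't turned. I'll check the fingertip height by depth.

```bash
python3 - <<'E'
from h import *
c=dict(np.load("w3.npz"));P=cloud(c);d=dict(np.load("w2.npz"));Q=cloud(d)
for u,v in[(263,246),(258,250),(285,248),(292,252),(273,246),(273,252),(274,262),(274,270),(262,270),(292,270),(255,282)]: print(u,v,c["color"][v,u],P[v,u].round(4))
print("w2")
for u,v in[(255,248),(248,255),(297,250),(275,260),(272,280),(250,270),(300,270)]: print(u,v,d["color"][v,u],Q[v,u].round(4))
E
python3 s.py
```

```text
263 246 [74 75 72] [ 0.5465 -0.0541  0.1407]
258 250 [72 74 71] [ 0.5463 -0.0568  0.1472]
285 248 [72 72 69] [ 0.5473 -0.0406  0.1439]
292 252 [73 72 70] [ 0.5479 -0.0367  0.1492]
273 246 [122  56  19] [ 0.5528 -0.0483  0.126 ]
273 252 [121  56  15] [ 0.5567 -0.0485  0.1269]
274 262 [117  54  18] [ 0.5647 -0.0483  0.1256]
274 270 [226 115  47] [ 0.5708 -0.0487  0.1255]
262 270 [74 73 72] [ 0.5468 -0.0534  0.1726]
292 270 [73 73 71] [ 0.5471 -0.0381  0.1737]
255 282 [74 73 71] [ 0.5464 -0.0562  0.1855]
w2
255 248 [74 73 72] [0.5557 0.0545 0.1367]
248 255 [75 73 72] [0.5574 0.0515 0.1459]
297 250 [81 81 80] [0.5473 0.0784 0.1379]
275 260 [123  57  20] [0.5632 0.0705 0.1258]
272 280 [228 116  46] [0.5778 0.074  0.1251]
250 270 [74 73 73] [0.5557 0.0539 0.1665]
300 270 [74 72 72] [0.5467 0.0776 0.1661]
[ 0.5555 -0.0472  0.1197] yaw 86.7 tq [ 0.02   0.05  -0.011] F [ 0.3  0.1 -0.5] w 0.0012062725821612222 j7 1.640099621911298
```

Run:
```python
from h import *
for n,ee in(("w1",[.5577,.0583,.223]),("w2",[.5594,.0695,.112]),("w3",[.5555,-.0472,.1197])):
    c=dict(np.load(n+".npz"));P=cloud(c);col=c["color"].astype(int)
    g=(col.max(2)-col.min(2)<8)&(col.max(2)<90)&(c["z_map"]<.27)&(c["z_map"]>0)
    v,u=np.nonzero(g);z=P[g][:,2];i=np.argsort(z)[:6]
    print(n,[(u[j],v[j],P[v[j],u[j]].round(4).tolist(),round(float(c["z_map"][v[j],u[j]]),4)) for j in i])
    R=c["camera_from_world"];
    for dz in(0,-.017):
        p=np.array(ee)+[0,0,dz];print(cv2.projectPoints(p[None],cv2.Rodrigues(R[:3,:3])[0],R[:3,3],c["K"],c["distortion"])[0].ravel().round(1),(R[:3,:3]@p+R[:3,3])[2])
```

```text
w1 [(np.int64(349), np.int64(243), [0.5541, 0.1068, 0.2335], 0.1906), (np.int64(346), np.int64(252), [0.5603, 0.1049, 0.2337], 0.192), (np.int64(346), np.int64(253), [0.5609, 0.1049, 0.2338], 0.1922), (np.int64(347), np.int64(243), [0.5539, 0.1055, 0.2338], 0.1903), (np.int64(346), np.int64(255), [0.5623, 0.1049, 0.2338], 0.1924), (np.int64(346), np.int64(254), [0.5616, 0.1048, 0.234], 0.1921)]
[275.2 246. ] 0.2026755855934024
[275.3 237.7] 0.21909491090313746
w2 [(np.int64(119), np.int64(27), [0.4518, -0.1259, 0.0041], 0.2617), (np.int64(127), np.int64(31), [0.4525, -0.1177, 0.0048], 0.262), (np.int64(123), np.int64(29), [0.4522, -0.1216, 0.0048], 0.2615), (np.int64(125), np.int64(30), [0.4524, -0.1195, 0.0051], 0.2614), (np.int64(106), np.int64(21), [0.4512, -0.1377, 0.0054], 0.2592), (np.int64(121), np.int64(28), [0.4522, -0.1229, 0.0061], 0.2602)]
[275.7 246.5] 0.20281418452927363
[275.6 238. ] 0.21920317622535918
w3 [(np.int64(346), np.int64(114), [0.4671, 0.0243, 0.0242], 0.2695), (np.int64(345), np.int64(116), [0.4688, 0.0233, 0.0244], 0.2699), (np.int64(344), np.int64(123), [0.4751, 0.022, 0.026], 0.27), (np.int64(344), np.int64(121), [0.4733, 0.022, 0.0261], 0.2694), (np.int64(197), np.int64(123), [0.467, -0.114, 0.0266], 0.2694), (np.int64(344), np.int64(125), [0.4768, 0.0219, 0.0266], 0.2699)]
[274.9 246.1] 0.20269690189812511
[274.8 237.6] 0.219059683764926
```

Depth puts the visible fingertips about 10 mm above the reported TCP, so they shut just above the wing. I'll reopen, recentre and go lower, watching the force.

```bash
python3 -m creep '[{"slide":[0,0,-10],"rot":[0,0,0]},{"slide":[3.3,-2.8,0],"rot":[-0.1,0.4,0.4]},{"slide":[0,0,0],"rot":[0,0,0]},{"slide":[0,0,0],"rot":[0,0,0]},{"slide":[0,0,0],"rot":[0,0,0]},{"slide":[0,0,0],"rot":[0,0,0]}]' 0; python3 s.py
```

```text
t: 12.85
ee_pos: [0.5516, -0.0503, 0.1306]
tcp_rot: [0.033, 0.999, 0.001, 0.0]
contact_force: [0.7, -0.1, -0.7]
width: 0.0449
[ 0.5516 -0.0503  0.1306] yaw 86.24 tq [ 0.011 -0.012 -0.078] F [ 0.7 -0.1 -0.7] w 0.04486381880425936 j7 1.6337595599172217
```

```bash
python3 -m creep '[{"slide":[0,0,15],"rot":[0,0,0]},{"slide":[0,0,0],"rot":[0,0,0]}]'; python3 -m creep '[{"slide":[0,0,12],"rot":[0,0,0]},{"slide":[0,0,0],"rot":[0,0,0]}]'; python3 s.py
```

```text
t: 13.05
ee_pos: [0.5517, -0.0501, 0.1154]
tcp_rot: [0.033, 0.999, 0.001, 0.0]
contact_force: [0.2, -0.4, 2.1]
width: 0.0468
t: 13.25
ee_pos: [0.5519, -0.05, 0.1029]
tcp_rot: [0.033, 0.999, 0.001, 0.001]
contact_force: [0.1, -0.9, -0.0]
width: 0.0468
[ 0.5519 -0.05    0.1029] yaw 86.25 tq [-0.009  0.061  0.024] F [ 0.1 -0.9 -0. ] w 0.046771573398326445 j7 1.6526463633869446
```

```bash
python3 -m creep '[{"slide":[0,0,0],"rot":[0,0,0]},{"slide":[0,0,0],"rot":[0,0,0]},{"slide":[0,0,0],"rot":[0,0,0]},{"slide":[0,0,0],"rot":[0,0,0]},{"slide":[0,0,0],"rot":[0,0,0]},{"slide":[0,0,0],"rot":[0,0,0]}]' -1 60;python3 s.py
python3 - <<'E'
from h import *
from workcell import camera
c=camera("wrist");np.savez("w4.npz",**c);report(c)
E
```

```text
t: 13.85
ee_pos: [0.5523, -0.0502, 0.1038]
tcp_rot: [0.033, 0.999, 0.001, 0.001]
contact_force: [0.4, 0.2, -2.7]
width: 0.0124
[ 0.5523 -0.0502  0.1038] yaw 86.24 tq [-0.085 -0.096 -0.018] F [ 0.4  0.2 -2.7] w 0.012366774131797037 j7 1.6522925656102807
wing [462. 255.] 1614 rect [0.5601 0.0683] [0.0575 0.0126] 7.2 med [0.5575 0.067  0.1255]
wing [ 86. 258.] 1607 rect [ 0.5448 -0.1699] [0.0128 0.057 ] 87.4 med [ 0.5437 -0.1685  0.1255]
wing [274. 256.] 1571 rect [ 0.5528 -0.0508] [0.0129 0.0572] 85.7 med [ 0.5496 -0.0506  0.1256]
fin [256. 135.] 722 rect [ 0.4773 -0.0575] [0.0118 0.0253] 85.7 med [ 0.4772 -0.0573  0.099 ]
fin [ 76. 136.] 832 rect [ 0.4699 -0.1761] [0.0124 0.0259] 84.9 med [ 0.4694 -0.1744  0.0988]
fin [436. 135.] 787 rect [0.4851 0.0608] [0.0119 0.0249] 86.5 med [0.4847 0.0594 0.0988]
fin [112. 239.] 768 rect [ 0.5411 -0.164 ] [0.0025 0.0431] 86.5 med [ 0.54   -0.164   0.1015]
fin [434. 245.] 820 rect [0.562  0.0627] [0.0533 0.0022] 8.4 med [0.56   0.0622 0.1019]
```

```bash
for i in 1 2 3 4; do python3 -m creep '[{"slide":[0,0,0],"rot":[0,0,-1]},{"slide":[0,0,0],"rot":[0,0,0]}]' >/dev/null; python3 s.py; done
```

```text
[ 0.5523 -0.0502  0.1037] yaw 87.34 tq [-0.034 -0.11  -0.015] F [ 0.   0.4 -1.2] w 0.012681135134298875 j7 1.669357549763004
[ 0.5523 -0.0502  0.1037] yaw 88.43 tq [-0.002 -0.143 -0.061] F [ 1.4 -0.6 -0.4] w 0.01202890526653589 j7 1.6865291593239171
[ 0.5523 -0.0502  0.1037] yaw 89.52 tq [ 0.006 -0.074 -0.052] F [ 1.  -0.  -1.9] w 0.012398248994062106 j7 1.7035881156825052
[ 0.5523 -0.0501  0.1037] yaw 90.61 tq [ 0.025 -0.105 -0.054] F [-0.  -0.3 -1.6] w 0.012140923325399938 j7 1.7207151765364816
```

```bash
for i in 1 2 3 4; do python3 -m creep '[{"slide":[0,0,0],"rot":[0,0,-1]},{"slide":[0,0,0],"rot":[0,0,-1]}]' >/dev/null; python3 s.py; done
```

```text
[ 0.5523 -0.0502  0.1037] yaw 92.74 tq [ 0.028 -0.062 -0.009] F [-0.7 -0.4 -0.7] w 0.012278798014526476 j7 1.753939593423996
[ 0.5523 -0.0501  0.1037] yaw 94.93 tq [-0.019 -0.065 -0.033] F [-0.5 -0.2 -0.8] w 0.012541042502163337 j7 1.7882548771756843
[ 0.5523 -0.0501  0.1037] yaw 97.12 tq [ 0.037 -0.03  -0.056] F [-0.1 -0.8 -2.1] w 0.012524134999102111 j7 1.822602895372651
[ 0.5523 -0.0501  0.1037] yaw 99.3 tq [ 0.072 -0.017 -0.077] F [ 0.2 -0.3 -1.3] w 0.01210171193718645 j7 1.8569421200319063
```

```bash
for i in 1 2 3 4; do python3 -m creep '[{"slide":[0,0,0],"rot":[0,0,-2]},{"slide":[0,0,0],"rot":[0,0,-2]}]' >/dev/null; python3 s.py; done;python3 - <<'E'
from h import *
from workcell import camera
c=camera("wrist");report(c)
E
```

```text
[ 0.5523 -0.0501  0.1037] yaw 103.52 tq [ 0.066 -0.004 -0.099] F [ 0.9 -0.3 -0.8] w 0.012446687339630218 j7 1.9232690027093127
[ 0.5523 -0.05    0.1037] yaw 107.79 tq [ 0.148 -0.032 -0.065] F [-0.4 -0.3 -1.2] w 0.012283517040896606 j7 1.990445761368984
[ 0.5522 -0.05    0.1037] yaw 112.06 tq [ 0.09  -0.014 -0.072] F [ 0.4  0.1 -1.6] w 0.012479094793219932 j7 2.0577214803134716
[ 0.5522 -0.05    0.1037] yaw 116.33 tq [ 0.09   0.012 -0.039] F [ 0.3 -0.3 -1.4] w 0.012358779504331738 j7 2.125153157457065
wing [ 97. 161.] 1947 rect [ 0.545 -0.17 ] [0.0124 0.0575] 86.3 med [ 0.5426 -0.1692  0.1257]
wing [274. 257.] 1547 rect [ 0.5531 -0.0508] [0.057  0.0124] 26.5 med [ 0.551  -0.0517  0.1256]
wing [439. 310.] 267 rect [0.5387 0.0653] [0.0132 0.012 ] 9.7 med [0.5373 0.0633 0.1249]
wing [413. 358.] 419 rect [0.5776 0.0705] [0.0229 0.0122] 6.1 med [0.5777 0.0693 0.1255]
fin [150.  42.] 970 rect [ 0.47   -0.1762] [0.0122 0.0259] 84.5 med [ 0.4698 -0.1752  0.099 ]
fin [316. 142.] 719 rect [ 0.4775 -0.0576] [0.0123 0.0254] 85.9 med [ 0.4775 -0.0582  0.099 ]
fin [125. 163.] 825 rect [ 0.5459 -0.1642] [0.0022 0.0532] 86.4 med [ 0.5434 -0.1638  0.1021]
fin [456. 227.] 656 rect [0.4851 0.0608] [0.0119 0.0251] 87.6 med [0.4848 0.0586 0.0988]
```

```bash
python3 -m creep '[{"slide":[0,0,0],"rot":[0,0,0]},{"slide":[0,0,0],"rot":[0,0,0]},{"slide":[0,0,0],"rot":[0,0,0]},{"slide":[0,0,0],"rot":[0,0,0]},{"slide":[0,0,-28],"rot":[0,0,0]},{"slide":[0,0,-28],"rot":[0,0,0]},{"slide":[0,0,0],"rot":[0,0,8.5]},{"slide":[0,0,0],"rot":[0,0,8.5]},{"slide":[0,0,0],"rot":[0,0,8.5]},{"slide":[0,0,0],"rot":[0,0,0]}]' 0; python3 s.py
```

```text
t: 17.35
ee_pos: [0.5522, -0.0503, 0.1624]
tcp_rot: [-0.001, 1.0, 0.001, 0.001]
contact_force: [-0.4, -0.1, -0.1]
width: 0.0471
[ 0.5522 -0.0503  0.1624] yaw 90.17 tq [ 0.025 -0.011  0.002] F [-0.4 -0.1 -0.1] w 0.04705952683309915 j7 1.669564619994032
```

```bash
python3 -m creep '[{"slide":[0,0,0],"rot":[0,0,3.7]},{"slide":[0,0,0],"rot":[0,0,0]},{"slide":[0,-40,0],"rot":[0,0,0]},{"slide":[0,-40,0],"rot":[0,0,0]},{"slide":[0,-30,0],"rot":[0,0,0]},{"slide":[0,0,0],"rot":[0,0,0]},{"slide":[0,0,0],"rot":[0,0,0]}]'; python3 s.py
```

```text
t: 18.05
ee_pos: [0.5469, -0.1623, 0.1617]
tcp_rot: [0.013, 1.0, 0.001, 0.001]
contact_force: [0.3, -0.1, -0.3]
width: 0.0471
[ 0.5469 -0.1623  0.1617] yaw 88.54 tq [ 0.069 -0.009  0.011] F [ 0.3 -0.1 -0.3] w 0.04709506103724242 j7 1.86962031658953
```

```bash
python3 -m creep '[{"slide":[2,-7.4,0],"rot":[0,0,2.1]},{"slide":[0,0,0],"rot":[0,0,0]},{"slide":[0,0,22],"rot":[0,0,0]},{"slide":[0,0,0],"rot":[0,0,0]}]'; python3 s.py
```

```text
t: 18.45
ee_pos: [0.5451, -0.1674, 0.1394]
tcp_rot: [0.029, 1.0, 0.002, 0.001]
contact_force: [0.5, -0.1, 0.1]
width: 0.0466
[ 0.5451 -0.1674  0.1394] yaw 86.72 tq [ 0.005  0.062 -0.055] F [ 0.5 -0.1  0.1] w 0.04658213367701458 j7 1.8654421315424994
```

```bash
python3 -m creep '[{"slide":[0.3,-2.4,0],"rot":[0,0,0.4]},{"slide":[0,0,0],"rot":[0,0,0]},{"slide":[0,0,18],"rot":[0,0,0]},{"slide":[0,0,0],"rot":[0,0,0]},{"slide":[0,0,18],"rot":[0,0,0]},{"slide":[0,0,0],"rot":[0,0,0]}]'; python3 s.py
```

```text
t: 19.05
ee_pos: [0.5474, -0.1686, 0.1075]
tcp_rot: [0.031, 1.0, 0.002, 0.003]
contact_force: [0.1, -1.1, 0.2]
width: 0.0472
[ 0.5474 -0.1686  0.1075] yaw 86.48 tq [ 0.008  0.038 -0.002] F [ 0.1 -1.1  0.2] w 0.047212313132456954 j7 1.8861066163696312
```

```bash
python3 -m creep '[{"slide":[2.5,-1.3,4],"rot":[0,0.3,0.2]},{"slide":[0,0,0],"rot":[0,0,0]}]'; python3 s.py;  python3 -m creep '[{"slide":[0,0,0],"rot":[0,0,0]},{"slide":[0,0,0],"rot":[0,0,0]},{"slide":[0,0,0],"rot":[0,0,0]},{"slide":[0,0,0],"rot":[0,0,0]},{"slide":[0,0,0],"rot":[0,0,0]},{"slide":[0,0,0],"rot":[0,0,0]}]' -1 60;python3 s.py
```

```text
t: 19.25
ee_pos: [0.5455, -0.1701, 0.1054]
tcp_rot: [0.033, 0.999, 0.002, 0.001]
contact_force: [-0.3, -0.4, 0.4]
width: 0.0469
[ 0.5455 -0.1701  0.1054] yaw 86.26 tq [ 0.059 -0.022 -0.023] F [-0.3 -0.4  0.4] w 0.0469251263475294 j7 1.886401215793138
t: 19.85
ee_pos: [0.5465, -0.1702, 0.1075]
tcp_rot: [0.033, 0.999, 0.002, 0.002]
contact_force: [0.5, 0.8, -0.4]
width: 0.0122
[ 0.5465 -0.1702  0.1075] yaw 86.27 tq [ 0.035 -0.005  0.001] F [ 0.5  0.8 -0.4] w 0.012202213984792125 j7 1.8857819154558044
```

```bash
for i in 1 2 3 4; do python3 -m creep '[{"slide":[0,0,0],"rot":[0,0,-1]},{"slide":[0,0,0],"rot":[0,0,0]}]' >/dev/null; python3 s.py; done
```

```text
[ 0.5465 -0.1702  0.1075] yaw 87.36 tq [ 0.08   0.002 -0.082] F [0.6 0.5 0.7] w 0.012093383613279381 j7 1.9026594945211135
[ 0.5465 -0.1702  0.1075] yaw 88.44 tq [ 0.118  0.045 -0.182] F [-0.1  1.   0.1] w 0.012055644188056781 j7 1.919578954880288
[ 0.5465 -0.1701  0.1075] yaw 89.52 tq [ 0.153  0.006 -0.259] F [-1.1  0.5  0.6] w 0.011850449738224546 j7 1.9364353953770281
[ 0.5465 -0.1701  0.1075] yaw 90.6 tq [ 0.229  0.003 -0.311] F [-0.1  0.4  0.3] w 0.012194974494090016 j7 1.9532873136681883
```

```bash
for i in 1 2; do python3 -m creep '[{"slide":[0,0,0],"rot":[0,0,-1]},{"slide":[0,0,0],"rot":[0,0,0]}]' >/dev/null; python3 s.py; done
```

```text
[ 0.5465 -0.1701  0.1075] yaw 91.67 tq [ 0.23   0.023 -0.397] F [0.3 0.2 0.8] w 0.01235920795280404 j7 1.9701158332055129
[ 0.5465 -0.1701  0.1075] yaw 92.75 tq [ 0.246  0.018 -0.462] F [0.1 0.3 0.8] w 0.011937574622851546 j7 1.9869866783701722
```

```bash
for i in 1 2; do python3 -m creep '[{"slide":[0,0,0],"rot":[0,0,-1]},{"slide":[0,0,0],"rot":[0,0,0]}]' >/dev/null; python3 s.py; done
```

```text
[ 0.5465 -0.17    0.1075] yaw 93.83 tq [ 0.27   0.019 -0.477] F [0.2 1.7 0.8] w 0.01168178837703631 j7 2.0038636445275695
[ 0.5465 -0.17    0.1075] yaw 94.92 tq [ 0.334 -0.008 -0.494] F [-0.6  1.5  0.3] w 0.012430273049062609 j7 2.0207403954206673
```

```bash
for i in 1 2; do python3 -m creep '[{"slide":[0,0,0],"rot":[0,0,-1]},{"slide":[0,0,0],"rot":[0,0,0]}]' >/dev/null; python3 s.py; done
```

```text
[ 0.5465 -0.17    0.1075] yaw 96.0 tq [ 0.332  0.031 -0.614] F [-0.1  1.3  0.8] w 0.012204656001308874 j7 2.0376748449482434
[ 0.5465 -0.17    0.1075] yaw 97.08 tq [ 0.305 -0.006 -0.547] F [0.9 0.7 0.1] w 0.0122180665405171 j7 2.0545953504739183
```

```bash
python3 -m creep '[{"slide":[0,0,0],"rot":[0,0,-0.8]},{"slide":[0,0,0],"rot":[0,0,0]}]' >/dev/null; python3 s.py
python3 - <<'E'
from h import *
from workcell import camera,state
c=camera("wrist");report(c);print(state()["wrist_torque"])
E
```

```text
[ 0.5465 -0.17    0.1075] yaw 97.94 tq [ 0.377  0.026 -0.642] F [-0.3  1.2  0.9] w 0.012247288775354536 j7 2.068129140899254
wing [275. 251.] 1512 rect [ 0.5449 -0.1704] [0.0564 0.0129] 5.0 med [ 0.542  -0.1707  0.1256]
wing [448. 282.] 1286 rect [ 0.5509 -0.0527] [0.0527 0.0124] 26.4 med [ 0.5493 -0.0541  0.1255]
fin [280. 131.] 691 rect [ 0.47  -0.177] [0.012  0.0254] 86.1 med [ 0.4699 -0.1771  0.0991]
fin [449. 168.] 714 rect [ 0.4775 -0.0584] [0.0122 0.0255] 84.3 med [ 0.4772 -0.0604  0.0989]
fin [424. 272.] 545 rect [ 0.5552 -0.0571] [0.053  0.0021] 25.1 med [ 0.5545 -0.0579  0.102 ]
[ 0.31748738  0.00354043 -0.67639741]
```

Cap 3 is tight too (0.62 N m or so), and only the middle cap came easily. I'll release, shut the fingers in the air and push the middle fin to the left.

```bash
python3 -m creep '[{"slide":[0,0,0],"rot":[0,0,0]},{"slide":[0,0,0],"rot":[0,0,0]},{"slide":[0,0,0],"rot":[0,0,0]},{"slide":[0,0,0],"rot":[0,0,0]},{"slide":[0,0,-28],"rot":[0,0,0]},{"slide":[0,0,-28],"rot":[0,0,0]},{"slide":[0,0,0],"rot":[0,0,8.5]},{"slide":[0,0,0],"rot":[0,0,2]},{"slide":[0,0,0],"rot":[0,0,0]}]' 0; python3 s.py
```

```text
t: 23.0
ee_pos: [0.5459, -0.1708, 0.1655]
tcp_rot: [0.025, 1.0, 0.002, 0.002]
contact_force: [0.5, 0.4, -0.7]
width: 0.0472
[ 0.5459 -0.1708  0.1655] yaw 87.14 tq [ 0.029 -0.045 -0.013] F [ 0.5  0.4 -0.7] w 0.0471887997774383 j7 1.860329451534732
```

```bash
python3 -m creep '[{"slide":[25,26,0],"rot":[0,0,0]},{"slide":[25,26,0],"rot":[0,0,0]},{"slide":[22,24,0],"rot":[0,0,0]},{"slide":[0,0,0],"rot":[0,0,0.8]},{"slide":[0,0,0],"rot":[0,0,0]},{"slide":[0,0,0],"rot":[0,0,0]},{"slide":[0,0,0],"rot":[0,0,0]}]' -1 20; python3 s.py
```

```text
t: 23.7
ee_pos: [0.4755, -0.0903, 0.1644]
tcp_rot: [0.028, 1.0, 0.001, 0.002]
contact_force: [0.1, -0.2, 0.1]
width: 0.0001
[ 0.4755 -0.0903  0.1644] yaw 86.77 tq [ 0.01  -0.011  0.021] F [ 0.1 -0.2  0.1] w 0.00014683830855306883 j7 1.6474467136602613
```

```bash
python3 -m creep '[{"slide":[0,0,30],"rot":[0,0,0]},{"slide":[0,0,0],"rot":[0,0,0]},{"slide":[0,0,25],"rot":[0,0,0]},{"slide":[0,0,0],"rot":[0,0,0]}]'; python3 s.py
python3 - <<'E'
from h import *
from workcell import camera
c=camera("wrist");np.savez("w5.npz",**c);report(c)
cv2.imwrite("pics/w5.png",cv2.resize(c["color"][60:330,90:490],None,fx=2,fy=2))
E
```

```text
t: 24.1
ee_pos: [0.4779, -0.0927, 0.1097]
tcp_rot: [0.029, 1.0, 0.0, 0.002]
contact_force: [-0.2, -0.4, 0.2]
width: 0.0004
[ 0.4779 -0.0927  0.1097] yaw 86.67 tq [0.018 0.014 0.017] F [-0.2 -0.4  0.2] w 0.00037595436624807013 j7 1.6961294758528485
wing [168. 314.] 90 rect [ 0.5184 -0.1691] [0.0121 0.0054] 69.1 med [ 0.5181 -0.169   0.1241]
wing [173. 363.] 338 rect [ 0.5585 -0.1716] [0.028  0.0096] 0.9 med [ 0.558  -0.1713  0.1259]
fin [161. 234.] 572 rect [ 0.469  -0.1765] [0.0116 0.0255] 87.4 med [ 0.4681 -0.1753  0.099 ]
fin [322. 235.] 542 rect [ 0.4767 -0.0579] [0.012  0.0252] 88.2 med [ 0.4755 -0.0584  0.0991]
fin [480. 236.] 604 rect [0.4842 0.0606] [0.0113 0.0252] 87.3 med [0.4836 0.0588 0.0989]
fin [473. 307.] 220 rect [0.5449 0.0602] [0.0187 0.0023] 7.5 med [0.5424 0.0597 0.1002]
fin [476. 351.] 78 rect [0.5797 0.0648] [0.0135 0.0018] 11.5 med [0.5815 0.0649 0.1054]
```

View pics/w5.png

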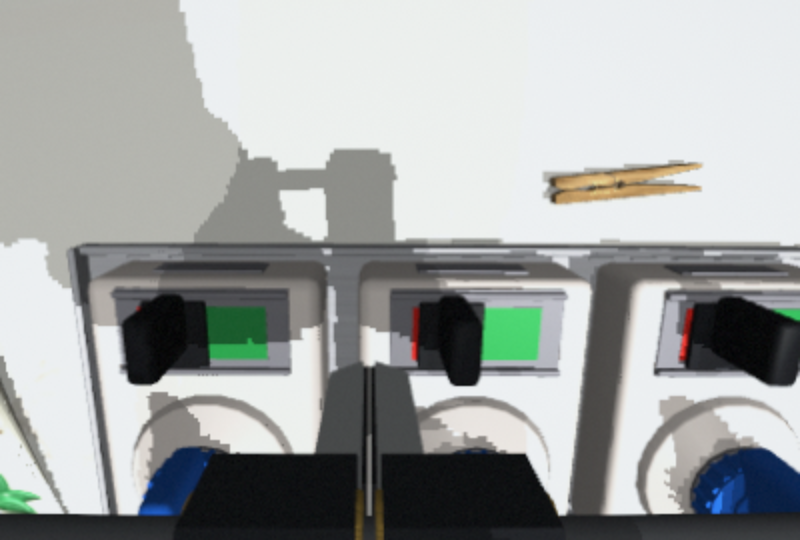

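The shut fingers, at crop (368,370), stand right of the middle fin at (460,340) with a clear gap. Next I descend, then push.

```bash
python3 -m creep '[{"slide":[1,0,15],"rot":[0,0,0.3]},{"slide":[0,0,0],"rot":[0,0,0]},{"slide":[1,0,11],"rot":[0,0,0]},{"slide":[0,0,0],"rot":[0,0,0]}]'; python3 s.py
```

```text
t: 24.55
ee_pos: [0.4805, -0.0938, 0.09]
tcp_rot: [0.032, 0.999, 0.0, 0.006]
contact_force: [-0.5, 0.1, 0.0]
width: 0.0005
[ 0.4805 -0.0938  0.09  ] yaw 86.29 tq [ 0.022 -0.016 -0.006] F [-0.5  0.1  0. ] w 0.0005415613014599968 j7 1.7127959377765252
```

```bash
python3 -m creep '[{"slide":[4,0,3],"rot":[0,0.6,0]},{"slide":[0,0,0],"rot":[0,0,0]},{"slide":[0,0,3],"rot":[0,0,0]},{"slide":[0,0,0],"rot":[0,0,0]}]'; python3 s.py
```

```text
t: 24.95
ee_pos: [0.477, -0.0936, 0.0849]
tcp_rot: [0.032, 0.999, 0.001, 0.001]
contact_force: [0.2, 0.8, 0.2]
width: 0.0004
[ 0.477  -0.0936  0.0849] yaw 86.3 tq [ 0.037 -0.022  0.019] F [0.2 0.8 0.2] w 0.0003505753701144197 j7 1.7172468777846992
```

```bash
for i in 1 2 3 4 5 6; do python3 -m creep '[{"slide":[0,3,0],"rot":[0,0,0]},{"slide":[0,3,0],"rot":[0,0,0]}]' >/dev/null; python3 s.py; done
```

```text
[ 0.4774 -0.0876  0.085 ] yaw 86.27 tq [-0.022  0.04  -0.007] F [-0.1  0.   0.2] w 0.0007975086126137782 j7 1.702359380506067
[ 0.478  -0.0809  0.0851] yaw 86.28 tq [ 0.038 -0.007 -0.028] F [ 0.9 -0.7  1. ] w 0.00032156830965136265 j7 1.6870080344264156
[ 0.4784 -0.0742  0.0851] yaw 86.3 tq [0.027 0.014 0.012] F [-0.4 -0.6  0.1] w 0.00021963614529181533 j7 1.6716962801394721
[ 0.4789 -0.0676  0.0852] yaw 86.3 tq [-0.366  0.024  0.008] F [ 0.9 -1.7 -0.6] w 0.0002848043335269895 j7 1.6564549508739024
[ 0.4792 -0.0614  0.0852] yaw 86.29 tq [-0.322  0.065 -0.097] F [ 0.7 -2.3 -0.4] w 0.0004642525817994908 j7 1.6413258446733845
[ 0.4796 -0.0551  0.0852] yaw 86.28 tq [-0.357  0.047 -0.012] F [-0.  -1.4  0.4] w 0.00026099544215367953 j7 1.6261905736531819
```

```bash
python3 -m creep '[{"slide":[0,3,0],"rot":[0,0,0]},{"slide":[0,3,0],"rot":[0,0,0]}]' >/dev/null; python3 s.py; for i in 1 2 3; do python3 -m creep '[{"slide":[0,1.5,0],"rot":[0,0,0]},{"slide":[0,0,0],"rot":[0,0,0]}]' >/dev/null; python3 s.py; done
```

```text
[ 0.48   -0.0486  0.0852] yaw 86.28 tq [-0.338 -0.029  0.023] F [-0.3 -1.2  0.3] w 0.0005471602322979256 j7 1.6111966330758776
[ 0.4801 -0.0465  0.0852] yaw 86.31 tq [-0.322  0.045  0.016] F [-0.5 -1.2 -0. ] w 0.0003977172461832349 j7 1.6069893240028348
[ 0.4803 -0.0449  0.0852] yaw 86.3 tq [-0.069  0.024  0.034] F [0.3 0.  0.4] w 0.0003823675376099424 j7 1.6033080977699212
[ 0.4803 -0.0442  0.0852] yaw 86.27 tq [-0.723  0.101 -0.015] F [ 0.9 -3.   1.4] w 0.0005603395641576266 j7 1.5995925137813096
```

```bash
for i in 1 2 3; do python3 -m creep '[{"slide":[0,1.5,0],"rot":[0,0,0]},{"slide":[0,0,0],"rot":[0,0,0]}]' >/dev/null; python3 s.py; done
```

```text
[ 0.4803 -0.0442  0.0852] yaw 86.19 tq [-0.83   0.093 -0.011] F [-0.1 -3.3  0.5] w 0.0003360684538463892 j7 1.5956014730014532
[ 0.4803 -0.0442  0.0853] yaw 86.1 tq [-0.757  0.068  0.013] F [-0.2 -2.9  1.8] w 2.5789400926421965e-05 j7 1.591587457683031
[ 0.4803 -0.0442  0.0853] yaw 86.03 tq [-0.791  0.076 -0.081] F [ 0.3 -3.8  2.1] w 0.0005167325911833927 j7 1.5876604353450439
```

```bash
python3 -m creep '[{"slide":[0,-8,0],"rot":[0,0,0]},{"slide":[0,-8,0],"rot":[0,0,0]},{"slide":[0,0,-25],"rot":[0,0,0]},{"slide":[0,0,-45],"rot":[0,0,0]},{"slide":[0,-20,-45],"rot":[0,0,0]},{"slide":[20,0,-20],"rot":[0,0,0]},{"slide":[20,0,0],"rot":[0,0,0]},{"slide":[0,0,0],"rot":[0,0,0]}]'; python3 s.py
python3 - <<'E'
from h import *
from workcell import camera
c=camera("wrist");report(c)
cv2.imwrite("pics/w6.png",c["color"])
c=camera("top");cv2.imwrite("pics/t6.png",cv2.resize(c["color"][130:240,210:450],None,fx=3,fy=3))
E
```

```text
t: 28.35
ee_pos: [0.4354, -0.0809, 0.2256]
tcp_rot: [0.036, 0.999, -0.002, 0.001]
contact_force: [-0.1, -0.2, -0.1]
width: 0.0004
[ 0.4354 -0.0809  0.2256] yaw 85.92 tq [ 0.028  0.027 -0.004] F [-0.1 -0.2 -0.1] w 0.0004222281620996887 j7 1.531754368403698
wing [413. 300.] 354 rect [0.5526 0.0672] [0.0417 0.0127] 8.7 med [0.5521 0.0662 0.1255]
fin [400. 236.] 233 rect [0.4841 0.0608] [0.0116 0.0246] 87.3 med [0.4832 0.0594 0.0989]
fin [195. 237.] 227 rect [ 0.4683 -0.1768] [0.0119 0.0243] 85.7 med [ 0.4677 -0.1759  0.099 ]
fin [320. 236.] 223 rect [ 0.4783 -0.032 ] [0.0118 0.025 ] 88.0 med [ 0.4775 -0.0325  0.099 ]
fin [400. 294.] 178 rect [0.5592 0.0622] [0.05   0.0019] 7.2 med [0.5571 0.0619 0.1016]
```

View pics/w6.png

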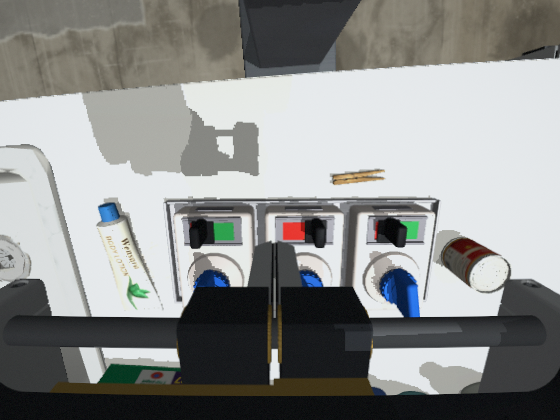

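The middle module now shows red at (294,231), with its fin moved left about 26 mm to the stop. Both neighbours show green, at (223,231) and (410,230), and the tin, tube and peg look undisturbed. The arm is clear, so I'm handing in.

```bash
python3 -c "
from workcell import close_job
print(close_job())"
```

```text
the job is handed in; nothing more can be done
None
```

The middle module's cap was the loose one, and its tab is now fully left and showing red. I handed the job in at about 28.5 s of robot time.

| Cap | Result | Effort when released | Wing turn |
|---|---|---|---|
| Left | tight | about 0.6 N m (readings 0.58–0.66) | not measured at release; about 19° at 0.53 N m just before, 11° afterwards |
| Middle | loose | about 0.05–0.1 N m throughout | 30° |
| Right | tight | about 0.62–0.65 N m (highest reading 0.68) | about 9° |

Only after all three had been tried did I push the middle tab left. It stopped firmly at 3–4 N after about 26 mm, which fits a 28 mm slide that may have started up to 3 mm along.

**Last checks:** the wrist picture shows red on the middle module and green on the other two. The tin, tube and peg look undisturbed. The arm is clear, with contact force near zero.

**What disagreed or was not checked:**
- **Missed grip:** my first grip on the middle cap closed just above the wing, which did not move. In the pictures the fingertips sat about 10 mm above the reported TCP, not 17 mm below it as described. I gripped lower after that.
- **Torque noise:** the torque readings scatter by about 0.05 N m, so the release values are averages by eye.
- **Final wing view:** the gripper hid the middle and right caps in the last picture. I last measured the middle wing at 30° after letting it go, and did not measure the right wing again after release.

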